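# Scrub out the glue tin

## Robot

A 6-joint arm with a two-finger parallel gripper is mounted at the origin on the work surface. World frame = base frame: x ahead of the robot, y to its left, z up, the work surface at z = 0. Lengths are in m, angles in degrees, forces in N, time in s.
With the tool pointing down it reaches from about 0.35 to 0.875 m from the base axis. Payload 4.2 kg.
Tool frame: the origin (TCP) lies at the very end of the fingers, on their centre line; the grasp point (between the pads) lies 19 mm behind it; z points along the fingers, y is the line along which they close (so a half turn about z gives the same grasp; the last joint's range is limited). The gripper opens to 87 mm and grips with 3 to 60 N. Pads are 19 mm wide; open, the fingers measure 117 mm over their backs; the gripper's body (75 mm by 190 mm) begins 51 mm behind the grasp point.
Start: joints at [87.754, 22.042, 0.453, 0, -68.411, -14.817], TCP at [0.183, 0.597, 0.223] pointing down, gripper open.
Joint ranges: [-179.83, 179.83], [-69.29, 118.12], [-61.27, 80.66], [-181.25, 117.63], [-171.15, -9.14], [-177.46, 177.46]. Speed limits (degrees/s): [159.86, 159.86, 180, 180, 180, 180].

## Interface

Orientations are given as a 3x3 rotation matrix whose columns are the frame's x, y, z axes.
In Python, from station import r gives the robot as it stands.
- The arm moves only by the tool jog_arm, never from a script. Its argument "plan" is text: rows parted by semicolons, each of 7 numbers parted by spaces: the shift along the tool's x, y, z normalised to -1 to 1, where 1 is 0.025 m, then the turn, a rotation vector about the tool's x, y, z normalised to -1 to 1, where 1 is 8 degrees, then the closure, from -1 (fully open) to 1 (shut). A call has exactly 10 rows; each row shifts and turns the commanded pose from where the row before left it, along the tool's axes as they then stand; what a row does not reach is not made up. A row lasts 1/10 s, in which the tool goes at most 50 mm and 8.59 degrees, less where a joint would pass 70% of its speed; a pose out of reach is approached as far as the arm can. A call with a number of a shift or a turn outside -1 to 1 is refused whole. A call with a gripper value outside its range is refused whole. The fingers move at their own pace and stop on an object; the grip force is fixed at half the most. Time passes only in rows, so rows that do not move let the fingers close, or fill a call up. It gives the time, the measured TCP pose, the force, the opening and the grip force at its end, in the units of the state.
- r.sense(): the state, without advancing time (a new reading comes with each control period).
- r.capture(name): name is "scene" or "top" or "wrist"; returns (picture, depth): 384x512x3 uint8, red, green, blue; 384x512 float32, m along the optical axis (not along the pixel's ray), 0 where there is no reading.
- r.get_calibration(name): a dict with "mtx" (3x3 intrinsics, pixels), "distortion" ([k1, k2, p1, p2, k3] as OpenCV has them; the pictures are not rectified), "extrinsics" (4x4, takes a point from camera to world coordinates). Camera axes: x right, y up, looking along -z (the intrinsics and any distortion apply to the point x, -y, -z); pixel columns grow to the right and rows downward; lengths in m; the calibration is good to about 2 mm. A picture is of the moment at which its call begins: read the wrist's pose just before it. get_calibration takes no time and is no camera call; for the wrist camera it gives the pose at the moment of the call.
- r.finish_job(): hands the job in; it is judged then, once.
The state is a dict: "time_s": time; "joints": joint angles; "joint_velocities": joint speeds; "effort": joint torques, N m; "tcp_pos": TCP position; "ee_rot": TCP orientation; "wrist_force": force on the tool from outside, world axes, zero at the start; "moment": the same for the moment, N m; "gripper_width": opening from 0.0 (shut) to 1.0 (fully open); "gripper_force": force on a finger pad.
Only numpy, scipy, OpenCV 4.12 (cv2) and the standard library are available. Lean on these libraries where they do the work, as an engineer would, in place of code of your own. Each camera call takes 0.05 s, during which the arm holds its last target. There are 200 camera calls.

## Task

Push the red nozzle of the cleaner bottle fully down and let it spring back; then take the red-handled brush, which is stored bristles up, lay it on the green brush rest and let go, and take it again the other way so that the bristles point down. Scrub out the open tin with three strokes, each time gently pressing the springy bristles in about halfway on the plate inside (its depth is unknown, so feel for it; do not ram it) and drawing them up nearly to the brim between strokes. Finally lay the brush back, about centred, in both notches of the rest, without dropping it, and leave all the other things on the table where they are.

Things in the scene. Friction and masses are not known exactly. Their poses are not given: they have to be found in the camera images.
- brush: The brush, 270 mm long, about 95 g: round red handle 13 mm in diameter from 0 to 180 mm, brass ferrule 18 mm in diameter from 180 to 205 mm, then a yellow round tuft 34 mm in diameter from 220 to 270 mm. Origin at the centre of the free handle end, z along the brush towards the bristles. Starts upright in one of the holder's holes, bristles up, handle end 5 mm above the table.
- brush_grip (a point): Point on the brush's axis 130 mm from the handle end, near its centre of mass: where to grip it.
- brush_tip (a point): Centre of the end of the tuft, 270 mm from the handle end when unloaded.
- brush_tuft (a joint): Give of the tuft along the brush: 0 free, up to 0.012 m fully pressed; sprung, 0.4 N per mm, then it is hard.
- holder: Wooden block fixed to the table, 180 (x) x 70 (y) x 50 mm high, with two upright holes, 16 mm wide and 45 mm deep, at x = -50 and +50 mm. Origin at the centre of its underside.
- rest: Green brush rest fixed to the table: base 80 (x) x 150 (y) x 6 mm, two posts, 6 mm thick, at y = -45 and +45 mm, each with an upright shallow V notch 36 mm wide, 8 mm deep, in which a brush lies along the rest's y axis. Origin under its centre. The brush lies well with its grip point midway between the posts, either way round.
- rest_mid (a point): Midway between the two notches, on the axis of a brush lying in them, 60 mm above the table.
- tin: Open steel tin, 88 mm in outer diameter, 82 mm inside, 105 mm high, clamped on a plywood board 130 x 130 x 6 mm fixed to the table. Origin at the centre of the underside, z up. Inside sits a white flat strainer plate that fills the bore; its top lies anywhere from 10 to 34 mm above the tin's underside, not measured, different each time.
- tin_mouth (a point): Centre of the tin's mouth, at the level of the rim.
- cleaner: White cleaner bottle with green band, 64 mm in diameter, fixed to the table on a dark disc 90 mm in diameter; red sprung nozzle cap on top. Origin at the centre of its underside.
- nozzle (a joint): Travel of the nozzle cap: 0 up, 0.008 m fully down, about 5.5 N.
- nozzle_top (a point): Centre of the top of the nozzle cap (28 mm in diameter), 178 mm above the table when up.
- spare: Bystander: black-handled blue-tipped brush, 185 mm long, upright in the holder's other hole; origin at its handle end.
- varnish: Bystander: amber glass jar, 60 mm in diameter, 90 mm high; origin at the centre of its underside.
- gluetin: Bystander: closed tin with blue label, 90 mm in diameter, 110 mm high; origin at the centre of its underside.
- tape: Bystander: cardboard-coloured tape roll lying flat, 100 mm across, 25 mm high; origin at the centre of its underside.
- mallet: Bystander: hammer lying on the table, about 300 mm long; origin at the underside below its middle.
- weight: Bystander: brass weight, 70 mm in diameter, 50 mm high; origin at the centre of its underside.
- beads: Bystander: blue bowl, 90 mm in diameter, 40 mm high; origin at the centre of its underside.
Things that resemble listed ones, but are neither listed nor needed, are in the scene too. Leave any pink look-alike of the rest alone.

How it is judged (in metres and radians):
On the way, in this order (a step that is already met when the one before it is completed fails the run):
1. the cleaner nozzle is pushed fully down (more than 5.5 mm) (value of joint nozzle above 0.0055 m), for 0.05 s.
2. the nozzle has sprung back (less than 1 mm) (value of joint nozzle below 0.001 m), for 0.05 s.
3. the brush lies in both notches of the rest, let go (horizontal distance between brush_grip and rest_mid below 0.045 m and height (world z) of brush_grip between 0.05 and 0.07 m and angle between the z axis of brush and the y axis of rest, either way round below 0.15 rad and angle between brush's own z axis and vertical between 1.47 and 1.67 rad and linear speed of brush below 0.03 m/s and contact force between the fingers and brush below 0.1 N), for 0.2 s.
4. stroke 1: the tuft is pressed (more than 3 mm of give) on the strainer plate inside the tin (horizontal distance between brush_tip and tin below 0.04 m and z of brush_tip in the frame of tin below 0.05 m and value of joint brush_tuft above 0.003 m), for 0.1 s.
5. the tuft is drawn up nearly to the brim (tip at least 75 mm above the tin's underside), unloaded (horizontal distance between brush_tip and tin below 0.04 m and z of brush_tip in the frame of tin above 0.075 m and value of joint brush_tuft below 0.002 m).
6. stroke 2: the tuft is pressed (more than 3 mm of give) on the strainer plate inside the tin (all of step 4), for 0.1 s.
7. the tuft is drawn up nearly to the brim (tip at least 75 mm above the tin's underside), unloaded (all of step 5).
8. stroke 3: the tuft is pressed (more than 3 mm of give) on the strainer plate inside the tin (all of step 6), for 0.1 s.
At the end, for the whole second after the job is handed in: The brush lies still in both notches of the rest, level and along it (within 0.15 rad), its grip point within 45 mm of midway between the posts, let go; the cleaner nozzle is up (all of step 3 and value of joint nozzle below 0.001 m); the robot touches nothing.
It fails at once if the brush rams the tin or its plate (over 20 N) (contact force between brush and tin above 20 N).
It fails at once if the brush is dropped (moves faster than 0.8 m/s with no finger on it) (linear speed of brush above 0.8 m/s and contact force between the fingers and brush below 0.05 N).
It fails at once if another thing on the table is displaced by more than 30 mm (distance of any of varnish, gluetin, tape, mallet, weight, beads, spare from where it was at the start of the episode above 0.03 m).
It also fails if it takes over 72 s, if anything falls off the work surface, if the arm or the gripper's body presses on something with over 40 N, if the wrist force passes 120 N, or if a joint passes its speed limit or range.

## Working session

There is one attempt and no reset: what is moved stays moved. The work goes in short steps, Python scripts to look and compute and a tool call to move; the robot and the scene stay as the last step left them, time stands still between calls to the robot, and variables do not carry over. Pictures are saved under pics/ and viewed, at most 10 in all, crops included, and the job is handed in when it is done.

Besides the shell and the picture viewer there is one more tool, called after "Call:" as name(argument=value, ...) on one line, values as JSON. jog_arm: Moves the arm, as the interface text tells. Scaled input: -1 to 1 covers 0.025 m each way for a shift and 8 degrees each way for a turn. Its arguments: {"type":"object","properties":{"plan":{"type":"string"}},"required":["plan"]}

```bash
ls; mkdir -p pics
python3 - <<'E'
from station import r
import cv2,numpy as np
np.set_printoptions(precision=4,suppress=True)
s=r.sense();print(s)
for n in("scene","top"):
    p,d=r.capture(n);cv2.imwrite(f"pics/{n}0.png",p[...,::-1]);np.save(f"pics/{n}0.npy",d)
    c=r.get_calibration(n);print(n,c, (d>0).mean())
E
```

```text
pics
{'time_s': 0.0, 'joints': array([ 87.7537,  22.0928,   0.3789,  -0.0302, -68.4097, -14.8196]), 'joint_velocities': array([-0.027 ,  0.0285, -0.0177, -0.0304,  0.0209, -0.0358]), 'effort': array([ -0.0003, -39.0665,  18.7406,   4.2198,   0.011 ,  -0.0002]), 'tcp_pos': array([0.1832, 0.5969, 0.2214]), 'ee_rot': array([[ 0.9559, -0.2937, -0.0006],
       [-0.2937, -0.9559, -0.0021],
       [ 0.0001,  0.0022, -1.    ]]), 'wrist_force': array([ 0.6105, -0.3164, -0.2485]), 'moment': array([-0.0302, -0.0162,  0.0042]), 'gripper_force': 0.0, 'gripper_width': 0.9950508728442873}
scene {'mtx': array([[374.4385,   0.    , 253.9821],
       [  0.    , 374.4385, 192.0723],
       [  0.    ,   0.    ,   1.    ]]), 'distortion': array([-0.0631,  0.    ,  0.    ,  0.    ,  0.    ]), 'extrinsics': array([[ 0.8277, -0.2994,  0.4746,  1.0506],
       [ 0.561 ,  0.4624, -0.6867, -0.7424],
       [-0.0139,  0.8346,  0.5507,  0.7793],
       [ 0.    ,  0.    ,  0.    ,  1.    ]])} 0.9948832194010416
top {'mtx': array([[367.7198,   0.    , 255.981 ],
       [  0.    , 367.7198, 194.1561],
       [  0.    ,   0.    ,   1.    ]]), 'distortion': array([-0.0429,  0.    ,  0.    ,  0.    ,  0.    ]), 'extrinsics': array([[-0.0137,  0.9966, -0.0817,  0.4483],
       [-0.9997, -0.0154, -0.0211, -0.0274],
       [-0.0223,  0.0814,  0.9964,  1.2402],
       [ 0.    ,  0.    ,  0.    ,  1.    ]])} 0.9959716796875
```

View pics/scene0.png

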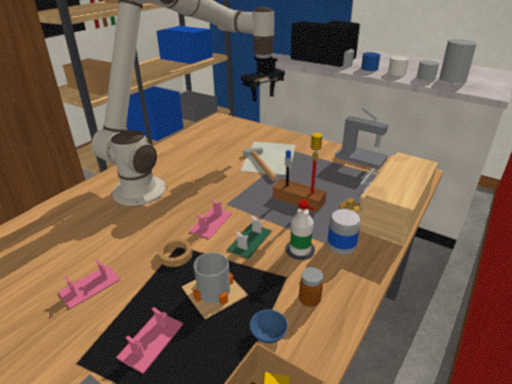

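View pics/top0.png

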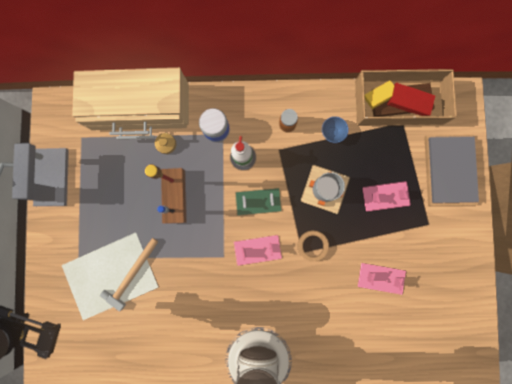

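Candidates. Brush: yellow tuft at top (151,171) / scene (317,140), not the blue-tipped spare at (162,209), nor the red/yellow things in the box at (400,98). Nozzle: red cap at top (240,147) / scene (303,207). Rest: the green one at top (258,202), not the pink ones at (258,250), (386,196) and (382,278). Tin: the open one at top (326,187), not the blue-label tin at (213,123).

```bash
cat > h.py <<'E'
from station import r
import cv2,numpy as np
np.set_printoptions(precision=4,suppress=True)
def rays(n,uv,c=None):
    c=c or r.get_calibration(n)
    u=cv2.undistortPoints(np.array(uv,float).reshape(-1,1,2),c["mtx"],c["distortion"]).reshape(-1,2)
    E=c["extrinsics"]; d=np.c_[u[:,0],-u[:,1],-np.ones(len(u))]@E[:3,:3].T
    return E[:3,3],d            # point = o + depth*d
def plane(n,uv,z,c=None):
    o,d=rays(n,uv,c); return o+d*((z-o[2])/d[:,2])[:,None]
def cloud(n,dep,c=None):
    v,u=np.mgrid[:384,:512]; o,d=rays(n,np.c_[u.ravel(),v.ravel()],c)
    return (o+d*dep.ravel()[:,None]).reshape(384,512,3)
def tri(n1,p1,n2,p2,c1=None,c2=None):
    (a,d),(b,e)=rays(n1,[p1],c1),rays(n2,[p2],c2); d,e=d[0],e[0]
    t=np.linalg.lstsq(np.c_[d,-e],b-a,rcond=None)[0]
    x,y=a+t[0]*d,b+t[1]*e; return (x+y)/2,np.linalg.norm(x-y)
E
cat > m.py <<'E'
from h import *
I={n:cv2.imread(f"pics/{n}0.png") for n in("scene","top")}
C={n:cloud(n,np.load(f"pics/{n}0.npy")) for n in I}
H={n:cv2.cvtColor(I[n],cv2.COLOR_BGR2HSV) for n in I}
def mask(n,h0,h1,s,v,box):
    m=cv2.inRange(H[n],(h0,s,v),(h1,255,255)); k=np.zeros_like(m); k[box[1]:box[3],box[0]:box[2]]=1; return (m*k)>0
def cen(m): y,x=np.nonzero(m); return np.array([x.mean(),y.mean()]),len(x)
# tuft
for lab,(h0,h1,s,v),bt,bs in [("tuft",(20,35,120,80),(138,158,165,185),(305,128,330,155)),("cap",(0,8,120,80),(228,132,252,165),(292,198,314,216)),("cap2",(170,180,120,80),(228,132,252,165),(292,198,314,216))]:
    mt,ms=mask("top",h0,h1,s,v,bt),mask("scene",h0,h1,s,v,bs)
    if not mt.any() or not ms.any(): print(lab,mt.sum(),ms.sum());continue
    (a,na),(b,nb)=cen(mt),cen(ms); print(lab,a,na,b,nb,tri("top",a,"scene",b))
    for n,m in(("top",mt),("scene",ms)):
        P=C[n][m]; print("  ",n,"z max",np.percentile(P[:,2],[5,50,95]),"median",np.median(P,0)); q=P[P[:,2]>np.percentile(P[:,2],95)-.01]; print("   upper",q.mean(0),np.ptp(q,0),len(q))
# depth slices
def slc(n,box,z0,z1,lab):
    P=C[n][box[1]:box[3],box[0]:box[2]].reshape(-1,3); P=P[(P[:,2]>z0)&(P[:,2]<z1)]
    if len(P)<3: print(lab,n,len(P));return P
    c,rad=cv2.minEnclosingCircle(P[:,:2].astype(np.float32)); print(lab,n,len(P),P.mean(0),"mec",np.array(c),round(rad,4),"rect",cv2.minAreaRect(P[:,:2].astype(np.float32)),P[:,2].min(),P[:,2].max()); return P
for n,bt in(("top",(300,160,355,215)),("scene",(185,245,240,310))):
    slc(n,bt,.1,.12,"rim"); 
slc("top",(318,178,336,198),.0,.06,"plate")
for n,bt in(("top",(232,182,285,222)),("scene",(222,212,275,262))):
    slc(n,bt,.003,.012,"restbase"); P=slc(n,bt,.035,.075,"posts")
    if len(P)>5:
        l=P[:,1]>np.median(P[:,1].min()/2+P[:,1].max()/2)
        for q in(P[l],P[~l]): print("   post",q.mean(0),np.ptp(q,0),q[:,2].max(),len(q))
for n,bt in(("top",(155,160,190,228)),("scene",(265,175,330,215))): slc(n,bt,.04,.058,"holder")
for n,bt in(("top",(220,130,262,175)),("scene",(285,195,320,260))): slc(n,bt,.165,.19,"captop")
for n,bt in(("top",(150,195,175,220)),("scene",(280,145,296,175))): slc(n,bt,.13,.21,"spare")
slc("top",(195,105,235,145),.08,.13,"gluetin")
for n in I: slc(n,(138,150,170,190) if n=="top" else (300,125,335,200),.2,.29,"brush")
E
python3 m.py
```

```text
tuft [150.7339 170.4516] 124 [316.0336 140.6443] 149 (array([0.5961, 0.2792, 0.2507]), np.float64(0.007036650253396825))
   top z max [0.2696 0.273  0.2758] median [0.5965 0.2742 0.273 ]
   upper [0.5958 0.2744 0.2728] [0.0307 0.0332 0.0111] 124
   scene z max [0.2311 0.2592 0.2745] median [0.5995 0.2615 0.2592]
   upper [0.5971 0.2671 0.2716] [0.0323 0.0367 0.0108] 60
cap [239.5949 144.2278] 79 [304.4476 204.6095] 105 (array([0.6828, 0.0404, 0.172 ]), np.float64(0.004046934020571737))
   top z max [0.0004 0.1755 0.18  ] median [0.6812 0.043  0.1755]
   upper [0.676  0.041  0.1934] [0.2579 0.0794 1.0699] 62
   scene z max [0.0228 0.1716 0.1779] median [0.6773 0.0356 0.1716]
   upper [0.6804 0.0362 0.1745] [0.0463 0.0312 0.0107] 69
cap2 0 11
rim top 89 [ 0.5622 -0.2309  0.1033] mec [ 0.5634 -0.2325] 0.0442 rect ((0.5629258155822754, -0.23197439312934875), (0.08606249839067459, 0.08681543171405792), 11.316356658935547) 0.100013554196976 0.11020780859810353
rim scene 184 [ 0.5638 -0.2369  0.104 ] mec [ 0.5632 -0.2343] 0.0452 rect ((0.5635660290718079, -0.23475122451782227), (0.086771138
[... 2785 characters left out ...]
52475738525) 0.13172769439356036 0.1904225205318909
gluetin top 632 [0.7704 0.1283 0.1061] mec [0.7743 0.1305] 0.0448 rect ((0.7731068730354309, 0.12926097214221954), (0.08689022809267044, 0.08637041598558426), 87.96610260009766) 0.08022662096050048 0.11551314717474837
brush scene 209 [0.5983 0.2642 0.2483] mec [0.5961 0.2709] 0.0187 rect ((0.5962530970573425, 0.26984599232673645), (0.03558627888560295, 0.03337187319993973), 32.954750061035156) 0.20033288026400153 0.2754815854346545
brush top 192 [0.5941 0.2707 0.2642] mec [0.5962 0.275 ] 0.0185 rect ((0.5964038372039795, 0.2743576765060425), (0.03493102639913559, 0.03369568660855293), 45.43777084350586) 0.2023569610967817 0.2774246148890709
```

Run:
```python
import cv2,numpy as np
a=cv2.imread("pics/scene0.png")[120:265,200:345]; b=cv2.imread("pics/top0.png")[120:265,130:275]
cv2.imwrite("pics/crop.png",cv2.resize(np.hstack([a,b]),None,fx=2.7,fy=2.7,interpolation=cv2.INTER_CUBIC))
```

```text
(no output)
```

View pics/crop.png

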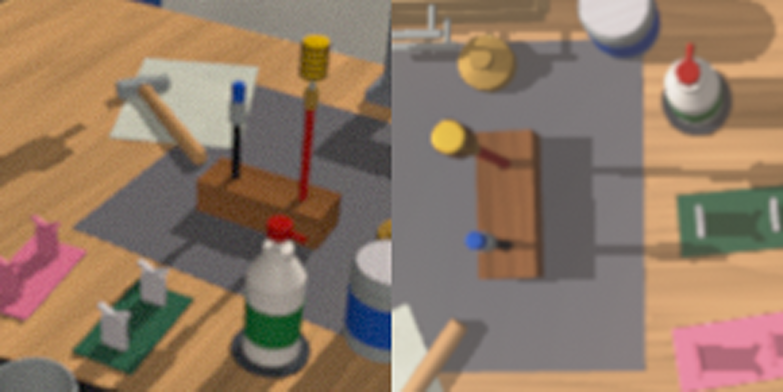

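Call:
jog_arm(plan="0 0 -0.4 0 0 1 1; 0 0 -0.4 0 0 1 1; 0 0 -0.4 0 0 1 1; 0 0 -0.4 0 0 1 1; 0 0 -0.4 0 0 1 1; 0 0 -0.4 0 0 1 1; 0 0 -0.4 0 0 1 1; 0 0 -0.4 0 0 1 1; 0 0 -0.4 0 0 1 1; 0 0 -0.4 0 0 0.12 1")

```text
time_s: 1.1
tcp_pos: [0.1832, 0.5972, 0.3224]
ee_rot: [[-0.001, -1.0, -0.0], [-1.0, 0.001, -0.001], [0.001, 0.0, -1.0]]
wrist_force: [0.0, 0.2, -0.7]
gripper_width: 0.17
gripper_force: 0.0
```

The crop confirms the choices. The red-handled, yellow-tufted brush is at crop (307,150) and the blue-tipped spare stands left of it. The green rest with grey posts is at (130,320), and the cleaner's red cap is at (279,230) with its spout towards +x.

Call:
jog_arm(plan="1 -0.9 0 0 0 0 1; 1 -0.9 0 0 0 0 1; 1 -0.9 0 0 0 0 1; 1 -0.9 0 0 0 0 1; 1 -0.9 0 0 0 0 1; 1 -0.9 0 0 0 0 1; 1 -0.9 0 0 0 0 1; 1 -0.9 0 0 0 0 1; 1 -0.9 0 0 0 0 1; 1 -0.9 0 0 0 0 1")

```text
time_s: 2.1
tcp_pos: [0.4089, 0.3462, 0.3226]
ee_rot: [[0.003, -1.0, -0.0], [-1.0, -0.003, -0.0], [0.0, 0.0, -1.0]]
wrist_force: [0.5, 0.9, 1.1]
gripper_width: 0.004
gripper_force: 0.0
```

Call:
jog_arm(plan="1 -0.9 0 0 0 0 1; 1 -0.9 0 0 0 0 1; 1 -0.9 0 0 0 0 1; 1 -0.9 0 0 0 0 1; 1 -0.9 0 0 0 0 1; 1 -0.9 0 0 0 0 1; 1 -0.9 0 0 0 0 1; 1 -0.9 0 0 0 0 1; 1 -0.9 0 0 0 0 1; 1 -0.9 0 0 0 0 1")

```text
time_s: 3.1
tcp_pos: [0.6339, 0.0962, 0.3223]
ee_rot: [[0.002, -1.0, -0.001], [-1.0, -0.002, -0.0], [0.0, 0.001, -1.0]]
wrist_force: [0.1, 0.4, -0.6]
gripper_width: 0.001
gripper_force: 0.0
```

Run:
```python
from h import *
s=r.sense();print(s["tcp_pos"],s["joints"]);c=r.get_calibration("wrist");p,d=r.capture("wrist");cv2.imwrite("pics/w1.png",p[...,::-1]);P=cloud("wrist",d,c)
m=(P[...,2]>.165)&(P[...,2]<.19);h=cv2.cvtColor(p,cv2.COLOR_RGB2HSV);red=((h[...,0]<8)|(h[...,0]>172))&(h[...,1]>120)
q=P[m&red];print(len(q),q.mean(0) if len(q) else 0,np.ptp(q,0) if len(q) else 0,c["extrinsics"])
n,l,st,ce=cv2.connectedComponentsWithStats(red.astype(np.uint8));print(st[1:][st[1:,4]>20],ce[1:][st[1:,4]>20])
```

```text
[0.6339 0.0962 0.3223] [ 23.0556  21.1025  13.0921  -0.0104 -82.0233 -22.9173]
624 [0.6807 0.0422 0.1762] [0.0459 0.0251 0.0107] [[-1.      0.0023  0.0004  0.6334]
 [-0.0023 -0.963  -0.2696  0.0233]
 [-0.0003 -0.2696  0.963   0.4838]
 [ 0.      0.      0.      1.    ]]
[[    0     0    81   245 14780]
 [  408    47    28    21   154]
 [  180   114    43    25   631]
 [  408   117    14     9    36]
 [  421   117    18    10    68]] [[ 32.8603 127.3803]
 [422.4156  59.3182]
 [205.7132 125.6371]
 [414.6944 121.7778]
 [429.3235 121.6176]]
```

Call:
jog_arm(plan="0.733 -0.573 0.88 0 0 0 1; 0.733 -0.573 0.88 0 0 0 1; 0.733 -0.573 0.88 0 0 0 1; 0 0 0.88 0 0 0 1; 0 0 0.88 0 0 0 1; 0 0 0.88 0 0 0 1; 0 0 0.16 0 0 0 1; 0 0 0.16 0 0 0 1; 0 0 0.16 0 0 0 1; 0 0 0.16 0 0 0 1")

```text
time_s: 4.15
tcp_pos: [0.6769, 0.0425, 0.176]
ee_rot: [[0.0, -1.0, 0.003], [-1.0, -0.0, 0.0], [-0.0, -0.003, -1.0]]
wrist_force: [-0.6, 0.3, 2.7]
gripper_width: 0.009
gripper_force: 1.3
```

Call:
jog_arm(plan="0 0 0.06 0 0 0 1; 0 0 0.04 0 0 0 1; 0 0 0.04 0 0 0 1; 0 0 0.02 0 0 0 1; 0 0 0 0 0 0 1; 0 0 0 0 0 0 1; 0 0 0 0 0 0 1; 0 0 0 0 0 0 1; 0 0 0 0 0 0 1; 0 0 0 0 0 0 1")

```text
time_s: 5.15
tcp_pos: [0.6768, 0.0425, 0.171]
ee_rot: [[-0.0, -1.0, 0.002], [-1.0, 0.0, 0.0], [-0.0, -0.002, -1.0]]
wrist_force: [1.3, 1.2, 4.8]
gripper_width: 0.003
gripper_force: 2.5
```

Call:
jog_arm(plan="0 0 0.04 0 0 0 1; 0 0 0.03 0 0 0 1; 0 0 0 0 0 0 1; 0 0 0 0 0 0 1; 0 0 -0.3 0 0 0 1; 0 0 -0.5 0 0 0 1; 0 0 -1 0 0 0 1; 0 0 -1 0 0 0 1; 0 0 -1 0 0 0 1; 0 0 -1 0 0 0 1")

```text
time_s: 6.15
tcp_pos: [0.6748, 0.0419, 0.2886]
ee_rot: [[-0.001, -1.0, -0.005], [-1.0, 0.001, -0.001], [0.001, 0.005, -1.0]]
wrist_force: [0.5, -0.1, -0.4]
gripper_width: 0.006
gripper_force: 0.0
```

Run:
```python
from h import *
s=r.sense();print(s["tcp_pos"],s["joints"],s["wrist_force"]);c=r.get_calibration("wrist");p,d=r.capture("wrist");P=cloud("wrist",d,c)
h=cv2.cvtColor(p,cv2.COLOR_RGB2HSV);red=((h[...,0]<8)|(h[...,0]>172))&(h[...,1]>120)
q=P[red&(P[...,2]>.155)&(P[...,2]<.19)];print(len(q),np.percentile(q,[2,50,98],0) if len(q) else 0)
```

```text
[0.6748 0.0419 0.2886] [ 17.2052  25.5143  15.2454  -0.0468 -79.9901 -17.2477] [ 0.5077 -0.1199 -0.4203]
712 [[0.6654 0.0296 0.17  ]
 [0.6792 0.0407 0.177 ]
 [0.7066 0.0542 0.1785]]
```

Call:
jog_arm(plan="-0.92 0.4514 0 0 0 0 -1; -0.92 0.4514 0 0 0 0 -1; -0.92 0.4514 0 0 0 0 -1; -0.92 0.4514 0 0 0 0 -1; -0.92 0.4514 0 0 0 0 -1; -0.92 0.4514 0 0 0 0 -1; -0.92 0.4514 0 0 0 0 -1; 0 0 0 0 -1 0 -1; 0 0 0 0 -1 0 -1; 0 0 0 0 -1 0 -1")

```text
time_s: 7.2
tcp_pos: [0.596, 0.2043, 0.2886]
ee_rot: [[0.001, -1.0, -0.002], [-0.911, -0.002, 0.411], [-0.411, 0.001, -0.911]]
wrist_force: [-0.3, -0.4, -0.7]
gripper_width: 0.834
gripper_force: 0.0
```

Call:
jog_arm(plan="0 0 0 0 -1 0 -1; 0 0 0 0 -1 0 -1; 0 0 0 0 -1 0 -1; 0 0 0 0 -1 0 -1; 0 0 0 0 -0.5 0 -1; 0.4 0 0.23 0 0 0 -1; 0.4 0 0.23 0 0 0 -1; 0.4 0 0.23 0 0 0 -1; 0 0 0 0 0 0 -1; 0 0 0 0 0 0 -1")

```text
time_s: 8.2
tcp_pos: [0.5969, 0.2042, 0.2542]
ee_rot: [[0.001, -1.0, -0.001], [-0.5, -0.001, 0.866], [-0.866, -0.0, -0.5]]
wrist_force: [0.1, -0.1, 0.9]
gripper_width: 1.002
gripper_force: 0.0
```

Run:
```python
from h import *
s=r.sense();print(s["tcp_pos"],s["joints"],s["ee_rot"]);c=r.get_calibration("wrist");p,d=r.capture("wrist");cv2.imwrite("pics/w2.png",p[...,::-1]);P=cloud("wrist",d,c)
h=cv2.cvtColor(p,cv2.COLOR_RGB2HSV);red=((h[...,0]<8)|(h[...,0]>172))&(h[...,1]>120)
near=(abs(P[...,0]-.6)<.05)&(abs(P[...,1]-.27)<.04)
for z0 in(.06,.09,.12,.15):
    q=P[red&near&(P[...,2]>z0)&(P[...,2]<z0+.03)];print(z0,len(q),q.mean(0) if len(q) else 0,np.ptp(q,0) if len(q) else 0)
```

```text
[0.5969 0.2042 0.2542] [  1.4411  24.9821   6.8034 -61.5516 -79.8823  15.2442] [[ 0.0007 -1.     -0.0012]
 [-0.5004 -0.0014  0.8658]
 [-0.8658 -0.     -0.5004]]
0.06 297 [0.5961 0.2713 0.075 ] [0.0123 0.0078 0.0294]
0.09 329 [0.596  0.2714 0.1053] [0.0119 0.0076 0.0298]
0.12 368 [0.5959 0.2715 0.135 ] [0.0127 0.0081 0.0299]
0.15 401 [0.5959 0.2715 0.1651] [0.0123 0.0085 0.0298]
```

View pics/w2.png

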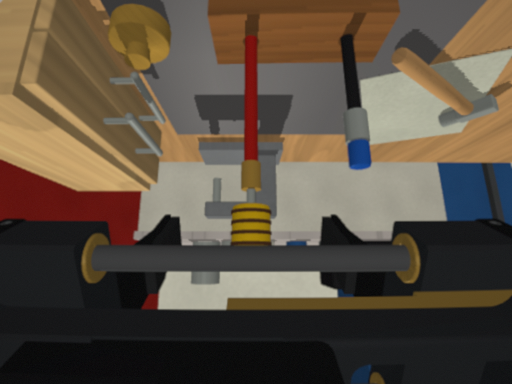

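Call:
jog_arm(plan="0.68 0.02 0.394 0 0 0 -1; 0.68 0.02 0.394 0 0 0 -1; 0.68 0 0.394 0 0 0 -1; 0.68 0 0.394 0 0 0 -1; 0 0 0.8 0 0 0 -1; 0 0 0.8 0 0 0 -1; 0 0 0.8 0 0 0 -1; 0 0 0.8 0 0 0 -1; 0 0 0.8 0 0 0 -1; 0 0 0 0 0 0 -1")

```text
time_s: 9.25
tcp_pos: [0.5948, 0.293, 0.1241]
ee_rot: [[-0.001, -1.0, -0.003], [-0.499, -0.002, 0.866], [-0.866, 0.003, -0.499]]
wrist_force: [-0.1, 0.1, -0.8]
gripper_width: 1.0
gripper_force: 0.0
```

Call:
jog_arm(plan="0 0 0 0 0 0 1; 0 0 0 0 0 0 1; 0 0 0 0 0 0 1; 0 0 0 0 0 0 1; 0 0 0 0 0 0 1; 0 0 0 0 0 0 1; 0 0 0 0 0 0 1; 0 0 0 0 0 0 1; 0 0 0 0 0 0 1; 0 0 0 0 0 0 1")

```text
time_s: 10.25
tcp_pos: [0.5962, 0.29, 0.1256]
ee_rot: [[-0.0, -1.0, 0.0], [-0.5, 0.0, 0.866], [-0.866, 0.0, -0.5]]
wrist_force: [0.3, -0.1, 0.4]
gripper_width: 0.17
gripper_force: 0.0
```

Call:
jog_arm(plan="0 0 0 0 0 0 1; 0 0 0 0 0 0 1; 0 0 0 0 0 0 1; 0 0 0 0 0 0 1; -0.2 0 -0.1155 0 0 0 1; -0.4 0 -0.231 0 0 0 1; -0.6 0 -0.3464 0 0 0 1; -0.6 0 -0.3464 0 0 0 1; -0.6 0 -0.3464 0 0 0 1; -0.6 0 -0.3464 0 0 0 1")

```text
time_s: 11.25
tcp_pos: [0.5961, 0.29, 0.2141]
ee_rot: [[0.001, -1.0, 0.001], [-0.5, 0.0, 0.866], [-0.866, -0.001, -0.5]]
wrist_force: [0.4, 0.1, -0.6]
gripper_width: 0.141
gripper_force: 30.0
```

```bash
cat > bp.py <<'E'
from h import *
# brush axis from scene+top depth near the tool
s=r.sense();print(s["tcp_pos"],s["wrist_force"],s["gripper_width"],s["gripper_force"])
t=s["tcp_pos"]
for n in("scene","top"):
    p,d=r.capture(n);P=cloud(n,d);h=cv2.cvtColor(p,cv2.COLOR_RGB2HSV)
    near=np.linalg.norm(P-t,axis=2)<.22
    red=((h[...,0]<8)|(h[...,0]>172))&(h[...,1]>130)&near; yel=(h[...,0]>20)&(h[...,0]<35)&(h[...,1]>150)&near
    for l,m in(("red",red),("yel",yel)):
        q=P[m]
        if len(q)>4: v=cv2.fitLine(q.astype(np.float32),cv2.DIST_HUBER,0,.01,.01).ravel();print(n,l,len(q),"mean",q.mean(0),"min",q.min(0),"max",q.max(0),"dir",v[:3])
    cv2.imwrite(f"pics/{n}_l.png",p[...,::-1])
E
python3 bp.py
```

```text
[0.5961 0.29   0.2141] [ 0.4426  0.1314 -0.6297] 0.14110235664465104 29.998279558494687
scene red 93 mean [0.6043 0.2464 0.1424] min [0.5698 0.1205 0.0101] max [0.6443 0.2749 0.3212] dir [ 0.1475 -0.4289  0.8913]
scene yel 147 mean [0.6023 0.2599 0.3394] min [0.5826 0.1281 0.043 ] max [0.7303 0.3111 0.364 ] dir [-0.3766  0.0404  0.9255]
top red 7 mean [0.5953 0.2696 0.2486] min [0.5927 0.2686 0.2326] max [0.5976 0.2711 0.2599] dir [-0.0695  0.0146  0.9975]
top yel 133 mean [0.5953 0.2744 0.3651] min [0.5806 0.26   0.3602] max [0.6108 0.2913 0.37  ] dir [-0.4099  0.9118 -0.0257]
```

Call:
jog_arm(plan="0.054 0.2 -0.893 0 0 0 1; 0.054 0.2 -0.893 0 0 0 1; 0.054 0.2 -0.893 0 0 0 1; 0.054 0.2 -0.893 0 0 0 1; 0.054 0.2 -0.893 0 0 0 1; 0.054 0.2 -0.893 0 0 0 1; 0.054 0.2 -0.893 0 0 0 1; 0.054 0.2 -0.893 0 0 0 1; 0.054 0.2 -0.893 0 0 0 1; 0.054 0.2 -0.893 0 0 0 1")

```text
time_s: 12.35
tcp_pos: [0.5455, 0.0892, 0.3121]
ee_rot: [[-0.001, -1.0, -0.0], [-0.5, 0.0, 0.866], [-0.866, 0.001, -0.5]]
wrist_force: [0.1, 0.2, -0.0]
gripper_width: 0.133
gripper_force: 30.0
```

Call:
jog_arm(plan="0 0 0 0 1 0 1; 0 0 0 0 1 0 1; 0 0 0 0 1 0 1; 0 0 0 0 1 0 1; 0 0 0 0 1 0 1; 0 0 0 0 1 0 1; 0 0 0 0 1 0 1; 0 0 0 0 1 0 1; 0 0 0 0 1 0 1; 0 0 0 0 1 0 1")

```text
time_s: 13.35
tcp_pos: [0.5458, 0.0904, 0.3125]
ee_rot: [[0.0, -1.0, 0.001], [-0.938, -0.001, -0.347], [0.347, -0.001, -0.938]]
wrist_force: [0.4, 0.1, -1.1]
gripper_width: 0.139
gripper_force: 30.0
```

Call:
jog_arm(plan="0 0 0 0 1 0 1; 0 0 0 0 0.25 0 1; 0 0 0 0.2625 0 -0.455 1; 0 0 0 0 0 0 1; 0 0 0 0 0 0 1; 0 0 0 0 0 0 1; 0 0 0 0 0 0 1; 0 0 0 0 0 0 1; 0 0 0 0 0 0 1; 0 0 0 0 0 0 1")

```text
time_s: 14.35
tcp_pos: [0.5462, 0.0899, 0.3121]
ee_rot: [[0.063, -0.997, 0.036], [-0.864, -0.073, -0.499], [0.5, -0.0, -0.866]]
wrist_force: [-1.0, -0.2, -1.1]
gripper_width: 0.139
gripper_force: 30.0
```

```bash
cat > go.py <<'E'
from h import *
def to(grasp,R=None,show=True):
    "tool-axis shift (units of 25 mm) and turn (units of 8 deg) from the present pose; grasp point target"
    s=r.sense();Q=s["ee_rot"];p=s["tcp_pos"]
    from scipy.spatial.transform import Rotation as T
    R=Q if R is None else np.array(R);w=T.from_matrix(Q.T@R).as_rotvec(degrees=True)
    t=np.array(grasp)+.019*R[:,2]; d=t-p
    print("tcp",p,"grasp",p-.019*Q[:,2],"target tcp",t,"world d",d,"\n units shift",Q.T@d/.025,"turn",w/8)
E
python3 bp.py
python3 - <<'E'
from go import *
s=r.sense();print(s["ee_rot"],s["joints"]);to([.524,-.007,.16])
E
```

```text
[0.5462 0.0899 0.3121] [-1.0265 -0.1649 -1.1172] 0.13854332592554314 29.99954178929329
scene red 217 mean [0.6022 0.0407 0.2739] min [ 0.4608 -0.0342  0.1635] max [0.7059 0.1586 0.4723] dir [-0.6238  0.0479  0.7801]
scene yel 72 mean [0.55   0.1714 0.3504] min [0.5082 0.0954 0.3142] max [0.59   0.2266 0.4818] dir [ 0.0655 -0.6142  0.7864]
top red 298 mean [0.5771 0.0484 0.2985] min [ 0.533  -0.0261  0.1682] max [0.7058 0.1266 0.4041] dir [-0.64    0.0706  0.7652]
[[ 0.0631 -0.9973  0.0363]
 [-0.8637 -0.0728 -0.4987]
 [ 0.5     0.0001 -0.866 ]] [ 38.733   16.5411  -9.3594  24.5129 -82.928  -41.7103]
tcp [0.5461 0.0899 0.3121] grasp [0.5455 0.0994 0.3286] target tcp [ 0.5247 -0.0165  0.1435] world d [-0.0215 -0.1064 -0.1686] 
 units shift [0.2502 1.1652 7.9302] turn [0. 0. 0.]
```

View pics/scene_l.png

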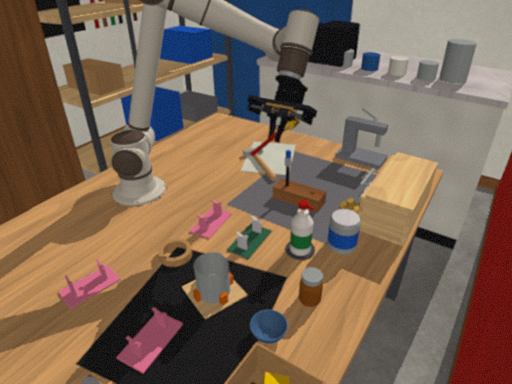

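Call:
jog_arm(plan="-0.095 0.1165 1 0 0 0 1; -0.095 0.1165 1 0 0 0 1; -0.095 0.1165 1 0 0 0 1; -0.095 0.1165 1 0 0 0 1; -0.095 0.1165 1 0 0 0 1; -0.095 0.1165 1 0 0 0 1; -0.095 0.1165 1 0 0 0 1; -0.095 0.1165 1 0 0 0 1; -0.095 0.1165 1 0 0 0 1; -0.095 0.1165 1 0 0 0 1")

```text
time_s: 15.45
tcp_pos: [0.525, -0.0164, 0.0831]
ee_rot: [[0.063, -0.997, 0.037], [-0.864, -0.074, -0.498], [0.5, -0.001, -0.866]]
wrist_force: [0.1, 0.2, -0.6]
gripper_width: 0.138
gripper_force: 30.0
```

```bash
cat > lev.py <<'E'
from go import *
def run(z=.062):
    for n in("top","scene"):
        p,d=r.capture(n);cv2.imwrite(f"pics/{n}_r.png",p[...,::-1]);P=cloud(n,d);h=cv2.cvtColor(p,cv2.COLOR_RGB2HSV)
        box=(abs(P[...,0]-.524)<.05)&(P[...,1]>-.17)&(P[...,1]<.17)&(P[...,2]>.04)&(P[...,2]<.2)
        red=((h[...,0]<8)|(h[...,0]>172))&(h[...,1]>110)&box; yel=(h[...,0]>18)&(h[...,0]<35)&(h[...,1]>130)&box
        for l,m in(("red",red),("yel",yel)):
            q=P[m]
            if len(q)>4: v=cv2.fitLine(q.astype(np.float32),cv2.DIST_HUBER,0,.01,.01).ravel();print(n,l,len(q),"mean",q.mean(0),"y",np.percentile(q[:,1],[1,99]),"dir",v[:3]*np.sign(v[1]))
        g=box&(h[...,1]<70)&(h[...,2]>110)&(abs(P[...,0]-.524)<.025)&(P[...,2]<.07); q=P[g]
        for k in(q[q[:,1]>-.007],q[q[:,1]<-.007]): print(n,"post",len(k),k.mean(0) if len(k) else 0,k[:,2].max() if len(k) else 0)
    to([.524,-.007,z])
if __name__=="__main__": run()
E
python3 lev.py
```

```text
top red 178 mean [ 0.5283 -0.0595  0.1034] y [-0.1335  0.0123] dir [-0.0801  0.9966  0.0166]
top post 0 0 0
top post 15 [ 0.5268 -0.051   0.0569] 0.06180803500285581
scene red 138 mean [ 0.5261 -0.0656  0.1002] y [-0.1402  0.0203] dir [-0.0921  0.9957  0.011 ]
scene yel 109 mean [0.5284 0.0237 0.1536] y [-0.0086  0.1082] dir [ 0.0112  0.6484 -0.7612]
scene post 36 [0.5243 0.033  0.05  ] 0.059453941120489184
scene post 44 [ 0.5277 -0.0563  0.0501] 0.062381593789698875
tcp [ 0.5222 -0.0185  0.0815] grasp [ 0.5216 -0.009   0.098 ] target tcp [ 0.5246 -0.0165  0.0456] world d [ 0.0024  0.002  -0.036 ] 
 units shift [-0.7857 -0.1105  1.206 ] turn [0. 0. 0.]
```

Call:
jog_arm(plan="-0.12 0 0.208 0 0 0 1; -0.12 0 0.208 0 0 0 1; -0.12 0 0.208 0 0 0 1; -0.12 0 0.208 0 0 0 1; -0.12 0 0.208 0 0 0 1; -0.12 0 0.208 0 0 0 1; -0.02 0 0.0346 0 0 0 1; -0.02 0 0.0346 0 0 0 1; -0.02 0 0.0346 0 0 0 1; 0 0 0 0 0 0 1")

```text
time_s: 16.55
tcp_pos: [0.5252, -0.0164, 0.0456]
ee_rot: [[0.063, -0.997, 0.038], [-0.863, -0.073, -0.499], [0.501, -0.001, -0.866]]
wrist_force: [0.4, -1.5, 4.2]
gripper_width: 0.139
gripper_force: 30.0
```

Run:
```python
from go import *
to([.524,-.007,.06]); print(r.sense()["wrist_force"],r.sense()["moment"])
```

```text
tcp [ 0.5252 -0.0164  0.0456] grasp [ 0.5245 -0.0069  0.062 ] target tcp [ 0.5247 -0.0165  0.0436] world d [-0.0005 -0.0001 -0.002 ] 
 units shift [-0.0395  0.0208  0.0716] turn [0. 0. 0.]
[ 0.3549 -1.5277  4.1529] [ 0.4041 -0.1259  0.095 ]
```

Call:
jog_arm(plan="0 0 0 0 0 0 -1; 0 0 0 0 0 0 -1; 0 0 0 0 0 0 -1; 0 0 0 0 0 0 -1; 0 0 0 0 0 0 -1; 0 0 0 0 0 0 -1; 0 0 -0.2 0 0 0 -1; 0 0 -1 0 0 0 -1; 0 0 -1 0 0 0 -1; 0 0 -1 0 0 0 -1")

```text
time_s: 17.55
tcp_pos: [0.5216, 0.0242, 0.115]
ee_rot: [[0.063, -0.997, 0.036], [-0.864, -0.073, -0.498], [0.5, 0.0, -0.866]]
wrist_force: [-0.3, -0.2, -0.3]
gripper_width: 0.948
gripper_force: 0.0
```

```bash
python3 lev.py
```

```text
top red 203 mean [ 0.5275 -0.0458  0.0635] y [-0.1337  0.0396] dir [-0.0746  0.9972  0.0054]
top post 17 [0.5211 0.0394 0.0558] 0.06176435733212471
top post 19 [ 0.5265 -0.051   0.0571] 0.06185630093476169
scene red 162 mean [ 0.5287 -0.0515  0.0654] y [-0.1369  0.0393] dir [-0.078   0.9969 -0.0039]
scene yel 122 mean [0.5292 0.0725 0.083 ] y [0.0201 0.1194] dir [-0.5135  0.4895 -0.7048]
scene post 26 [0.5258 0.0332 0.0505] 0.06236711823043961
scene post 33 [ 0.5313 -0.0565  0.0518] 0.059989000179842544
tcp [0.524  0.0263 0.1168] grasp [0.5232 0.0357 0.1333] target tcp [ 0.5248 -0.0164  0.0455] world d [ 0.0008 -0.0427 -0.0713] 
 units shift [0.0628 0.1166 3.3232] turn [0. 0. 0.]
```

View pics/scene_r.png

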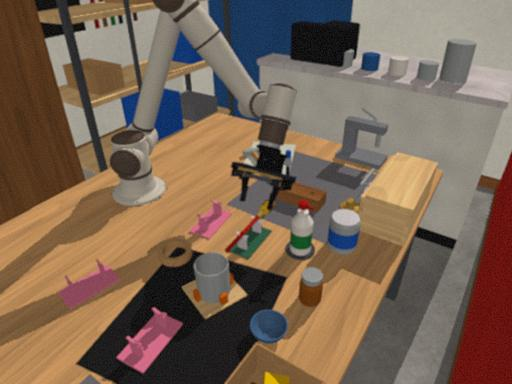

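Call:
jog_arm(plan="0 0 -0.4 0 -1 0 -1; 0 0 0 0 -1 0 -1; 0 0 0 0 -1 0 -1; 0 0 0 0 -1 0 -1; 0 0 0 0 -1 0 -1; 0 0 0 0 -1 0 -1; 0 0 0 0 -1 0 -1; 0 0 0 0 -0.5 0 -1; 0 0 0 0 0 0 -1; 0 0 0 0 0 0 -1")

```text
time_s: 18.65
tcp_pos: [0.521, 0.0279, 0.122]
ee_rot: [[0.061, -0.997, -0.037], [-0.865, -0.072, 0.497], [-0.499, 0.002, -0.867]]
wrist_force: [-0.2, -0.1, 0.0]
gripper_width: 1.002
gripper_force: 0.0
```

Run:
```python
from go import *
s=r.sense();z=s["ee_rot"][:,2];print(s["ee_rot"],s["joints"]);g=np.array([.5245,-.006,.062])
to(g-.06*z);to(g)
```

```text
[[ 0.0612 -0.9974 -0.0373]
 [-0.8646 -0.0716  0.4974]
 [-0.4988  0.0018 -0.8667]] [  0.9586  22.4921  -8.9224 -33.413  -64.7178  19.3653]
tcp [0.521  0.0279 0.122 ] grasp [0.5217 0.0185 0.1384] target tcp [ 0.526  -0.0264  0.0975] world d [ 0.0051 -0.0543 -0.0244] 
 units shift [ 2.3781 -0.0487 -0.2416] turn [0. 0. 0.]
tcp [0.521  0.0279 0.122 ] grasp [0.5217 0.0185 0.1384] target tcp [0.5238 0.0035 0.0455] world d [ 0.0028 -0.0245 -0.0764] 
 units shift [ 2.3781 -0.0487  2.1584] turn [0. 0. 0.]
```

Call:
jog_arm(plan="0.476 0 0 0 0 0 -1; 0.476 0 0 0 0 0 -1; 0.476 0 0 0 0 0 -1; 0.476 0 0 0 0 0 -1; 0.476 0 0 0 0 0 -1; 0 0 0.432 0 0 0 -1; 0 0 0.432 0 0 0 -1; 0 0 0.432 0 0 0 -1; 0 0 0.432 0 0 0 -1; 0 0 0.432 0 0 0 -1")

```text
time_s: 19.65
tcp_pos: [0.523, 0.0049, 0.0454]
ee_rot: [[0.064, -0.997, -0.037], [-0.864, -0.074, 0.499], [-0.5, 0.0, -0.866]]
wrist_force: [-0.9, 0.5, -0.7]
gripper_width: 1.001
gripper_force: 0.0
```

Call:
jog_arm(plan="0 0 0 0 0 0 1; 0 0 0 0 0 0 1; 0 0 0 0 0 0 1; 0 0 0 0 0 0 1; 0 0 0 0 0 0 1; 0 0 0 0 0 0 1; 0 0 0 0 0 0 1; 0 0 0 0 0 0 1; 0 0 0 0 0 0 1; 0 0 0 0 0 0 1")

```text
time_s: 20.65
tcp_pos: [0.5232, 0.004, 0.0462]
ee_rot: [[0.063, -0.997, -0.036], [-0.864, -0.073, 0.499], [-0.5, -0.0, -0.866]]
wrist_force: [0.0, -0.1, 1.6]
gripper_width: 0.174
gripper_force: 0.0
```

```bash
python3 lev.py
```

```text
top yel 130 mean [0.5159 0.1062 0.0728] y [0.0842 0.1289] dir [-0.0972  0.9953  0.001 ]
top post 8 [0.518  0.0734 0.0618] 0.06566476099585339
top post 0 0 0
scene red 112 mean [ 0.533  -0.0899  0.0769] y [-0.1365 -0.0417] dir [-0.0993  0.995  -0.0116]
scene yel 100 mean [0.5209 0.091  0.0751] y [-0.1109  0.1282] dir [-0.1701  0.912  -0.3734]
scene post 0 0 0
scene post 29 [ 0.5334 -0.0564  0.0507] 0.059218800402597194
tcp [0.5237 0.004  0.0463] grasp [ 0.5244 -0.0055  0.0627] target tcp [0.5233 0.0025 0.0455] world d [-0.0004 -0.0015 -0.0007] 
 units shift [ 0.0666  0.0186 -0.0053] turn [0. 0. 0.]
```

Call:
jog_arm(plan="0 0 0 0 0 0 1; 0 0 0 0 0 0 1; 0 0 0 0 0 0 1; -0.1 0 -0.173 0 0 0 1; -0.3 0 -0.52 0 0 0 1; -0.4 0 -0.693 0 0 0 1; -0.4 0 -0.693 0 0 0 1; -0.4 0 -0.693 0 0 0 1; -0.4 0 -0.693 0 0 0 1; -0.4 0 -0.693 0 0 0 1")

```text
time_s: 21.75
tcp_pos: [0.5227, 0.004, 0.1681]
ee_rot: [[0.064, -0.997, -0.036], [-0.864, -0.073, 0.498], [-0.5, -0.0, -0.866]]
wrist_force: [0.2, 0.6, -0.5]
gripper_width: 0.137
gripper_force: 30.0
```

Call:
jog_arm(plan="0.016 -0.054 -0.77 0 0 0 1; 0.016 -0.054 -0.77 0 0 0 1; 0.016 -0.054 -0.77 0 0 0 1; 0.016 -0.054 -0.77 0 0 0 1; 0.016 -0.054 -0.77 0 0 0 1; 0.016 -0.054 -0.77 0 0 0 1; 0.016 -0.054 -0.77 0 0 0 1; 0.016 -0.054 -0.77 0 0 0 1; 0.016 -0.054 -0.77 0 0 0 1; 0.016 -0.054 -0.77 0 0 0 1")

```text
time_s: 22.75
tcp_pos: [0.543, -0.0948, 0.3327]
ee_rot: [[0.063, -0.997, -0.037], [-0.864, -0.073, 0.498], [-0.499, 0.0, -0.866]]
wrist_force: [0.8, -0.2, -0.2]
gripper_width: 0.138
gripper_force: 30.0
```

Call:
jog_arm(plan="0 0 0 0 1 0 1; 0 0 0 0 1 0 1; 0 0 0 0 1 0 1; 0 0 0 0 1 0 1; 0 0 0 0 1 0 1; 0 0 0 0 1 0 1; 0 0 0 0 1 0 1; 0 0 0 0 1 0 1; 0 0 0 0 1 0 1; 0 0 0 0 1 0 1")

```text
time_s: 23.75
tcp_pos: [0.5436, -0.094, 0.3328]
ee_rot: [[0.044, -0.997, 0.059], [-0.637, -0.074, -0.767], [0.77, -0.004, -0.639]]
wrist_force: [-0.3, -0.6, -0.9]
gripper_width: 0.138
gripper_force: 30.0
```

Call:
jog_arm(plan="0 0 0 0 1 0 1; 0 0 0 0 0.25 0 1; 0 0 0 0 0 0 1; 0 0 0 0 0 0 1; 0 0 0 0 0 0 1; 0 0 0 0 0 0 1; 0 0 0 0 0 0 1; 0 0 0 0 0 0 1; 0 0 0 0 0 0 1; 0 0 0 0 0 0 1")

```text
time_s: 24.75
tcp_pos: [0.5439, -0.0944, 0.3309]
ee_rot: [[0.036, -0.997, 0.063], [-0.499, -0.073, -0.864], [0.866, 0.0, -0.5]]
wrist_force: [-0.0, -1.0, -0.4]
gripper_width: 0.139
gripper_force: 30.0
```

```bash
cat > b2.py <<'E'
from go import *
s=r.sense();g=s["tcp_pos"]-.019*s["ee_rot"][:,2];print(s["ee_rot"],s["joints"],s["wrist_force"],"grasp",g)
for n in("scene","top"):
    p,d=r.capture(n);P=cloud(n,d);h=cv2.cvtColor(p,cv2.COLOR_RGB2HSV);cv2.imwrite(f"pics/{n}_s.png",p[...,::-1])
    b=(np.linalg.norm(P[...,:2]-g[:2],axis=2)<.06)&(P[...,2]>.08)
    red=((h[...,0]<8)|(h[...,0]>172))&(h[...,1]>120)&b; yel=(h[...,0]>20)&(h[...,0]<35)&(h[...,1]>150)&b
    for l,m in(("red",red),("yel",yel)):
        q=P[m]
        if len(q)>4: print(n,l,len(q),np.percentile(q,[3,50,97],0).ravel())
to([.563,-.233,.30])
E
python3 b2.py
```

```text
[[ 0.0365 -0.9973  0.0631]
 [-0.4987 -0.0729 -0.8637]
 [ 0.866   0.     -0.5001]] [ 28.0375  16.4753 -30.0194  52.9302 -83.019  -50.6308] [-0.0272 -1.0177 -0.4214] grasp [ 0.5427 -0.078   0.3404]
scene red 353 [ 0.5088 -0.0939  0.3028  0.5449 -0.0857  0.3918  0.5504 -0.0459  0.4695]
scene yel 195 [ 0.5314 -0.1012  0.2099  0.5496 -0.0929  0.2384  0.5582 -0.0691  0.344 ]
top red 63 [ 0.5366 -0.0928  0.3422  0.54   -0.0774  0.4584  0.5538 -0.073   0.4718]
top yel 33 [ 0.5252 -0.0877  0.2472  0.5319 -0.0746  0.251   0.556  -0.0688  0.3547]
tcp [ 0.5439 -0.0944  0.3309] grasp [ 0.5427 -0.078   0.3404] target tcp [ 0.5642 -0.2494  0.2905] world d [ 0.0203 -0.155  -0.0404] 
 units shift [ 1.7229 -0.3568  6.2134] turn [0. 0. 0.]
```

View pics/scene_s.png

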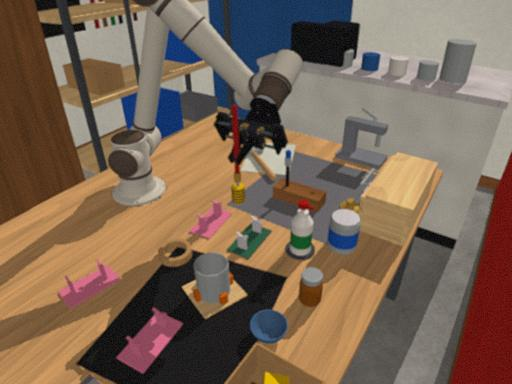

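Call:
jog_arm(plan="0.215 -0.045 0.777 0 0 0 1; 0.215 -0.045 0.777 0 0 0 1; 0.215 -0.045 0.777 0 0 0 1; 0.215 -0.045 0.777 0 0 0 1; 0.215 -0.045 0.777 0 0 0 1; 0.215 -0.045 0.777 0 0 0 1; 0.215 -0.045 0.777 0 0 0 1; 0.215 -0.045 0.777 0 0 0 1; 0 0 0 0 0 0 1; 0 0 0 0 0 0 1")

```text
time_s: 25.85
tcp_pos: [0.5642, -0.2497, 0.2904]
ee_rot: [[0.037, -0.997, 0.063], [-0.498, -0.072, -0.864], [0.866, 0.0, -0.5]]
wrist_force: [0.3, 1.0, -0.6]
gripper_width: 0.137
gripper_force: 30.0
```

```bash
python3 b2.py; python3 -c "
import cv2,numpy as np
a=cv2.imread('pics/scene_s.png')[130:310,140:320];b=cv2.imread('pics/top_s.png')[110:290,240:420]
cv2.imwrite('pics/c2.png',cv2.resize(np.hstack([a,b]),None,fx=2.2,fy=2.2,interpolation=cv2.INTER_CUBIC))"
```

```text
[[ 0.0365 -0.9974  0.0625]
 [-0.4984 -0.0724 -0.8639]
 [ 0.8662  0.0004 -0.4997]] [  7.6883  17.9652 -36.1438  68.7364 -68.0738 -50.8673] [ 0.3366  1.0102 -0.6253] grasp [ 0.563  -0.2332  0.2999]
scene red 406 [ 0.547  -0.2453  0.2583  0.5666 -0.2408  0.3539  0.572  -0.2077  0.4285]
scene yel 234 [ 0.5544 -0.2538  0.1705  0.5701 -0.2463  0.2002  0.5799 -0.2237  0.3076]
top red 116 [ 0.5574 -0.2394  0.2904  0.562  -0.2302  0.3798  0.574  -0.2275  0.4311]
top yel 25 [ 0.5435 -0.2401  0.2064  0.5696 -0.2286  0.2105  0.578  -0.211   0.3209]
tcp [ 0.5646 -0.2489  0.2907] grasp [ 0.5634 -0.2324  0.3002] target tcp [ 0.5642 -0.2494  0.2905] world d [-0.0004 -0.0006 -0.0002] 
 units shift [0.003  0.0184 0.0223] turn [0. 0. 0.]
```

View pics/c2.png

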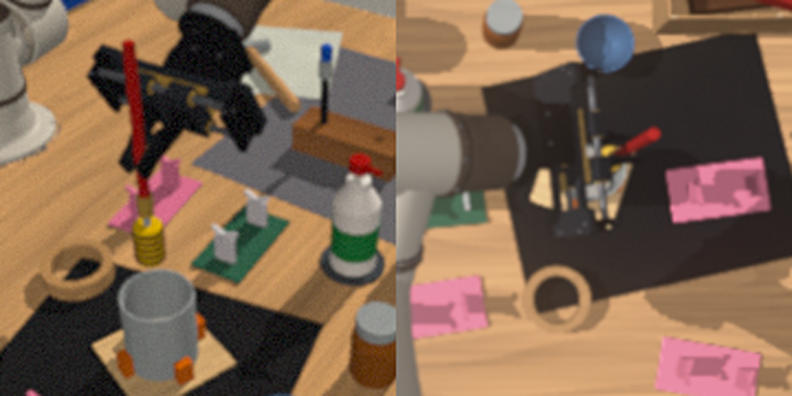

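Run:
```python
from h import *
P=cloud("top",np.load("pics/top0.npy"))[172:202,312:342].reshape(-1,3)
for R in(.015,.025,.033):
    q=P[np.linalg.norm(P[:,:2]-[.563,-.233],axis=1)<R];q=q[q[:,2]<.09];print(len(q),np.percentile(q[:,2],[5,25,50,75,95]))
```

```text
66 [0.0225 0.0236 0.0261 0.0275 0.0296]
177 [0.0226 0.0239 0.026  0.0273 0.0297]
289 [0.0223 0.0238 0.026  0.0275 0.0296]
```

Call:
jog_arm(plan="-0.364 0 0.21 0 0 0 1; -0.364 0 0.21 0 0 0 1; -0.364 0 0.21 0 0 0 1; -0.364 0 0.21 0 0 0 1; -0.364 0 0.21 0 0 0 1; -0.364 0 0.21 0 0 0 1; -0.364 0 0.21 0 0 0 1; -0.364 0 0.21 0 0 0 1; -0.364 0 0.21 0 0 0 1; -0.364 0 0.21 0 0 0 1")

```text
time_s: 26.95
tcp_pos: [0.5643, -0.2494, 0.1845]
ee_rot: [[0.036, -0.997, 0.063], [-0.499, -0.073, -0.864], [0.866, -0.0, -0.5]]
wrist_force: [0.4, 0.3, 0.1]
gripper_width: 0.14
gripper_force: 30.0
```

```bash
cat > f.py <<'E'
from h import *
F=[];T=[]
for i in range(10):
    r.capture("wrist");s=r.sense();F.append(s["wrist_force"]);T.append(s["tcp_pos"]-.019*s["ee_rot"][:,2])
print("F",np.mean(F,0),"sd",np.std(F,0),"grasp",np.mean(T,0),"tip z",np.mean(T,0)[2]-.14,"t",s["time_s"])
E
python3 f.py
```

```text
F [ 0.1251 -0.1851 -0.782 ] sd [0.3541 0.555  0.7056] grasp [ 0.5631 -0.233   0.1946] tip z 0.054645794269870984 t 27.45
```

Call:
jog_arm(plan="-0.0762 0 0.044 0 0 0 1; -0.0762 0 0.044 0 0 0 1; -0.0762 0 0.044 0 0 0 1; -0.0762 0 0.044 0 0 0 1; -0.0762 0 0.044 0 0 0 1; -0.0762 0 0.044 0 0 0 1; -0.0762 0 0.044 0 0 0 1; -0.0762 0 0.044 0 0 0 1; -0.0762 0 0.044 0 0 0 1; -0.0762 0 0.044 0 0 0 1")

```text
time_s: 28.45
tcp_pos: [0.5643, -0.2494, 0.1632]
ee_rot: [[0.036, -0.997, 0.063], [-0.499, -0.073, -0.864], [0.866, 0.0, -0.5]]
wrist_force: [-0.3, 0.4, -0.8]
gripper_width: 0.138
gripper_force: 30.0
```

```bash
python3 f.py
```

```text
F [-0.165  -0.2427 -0.8959] sd [0.5421 0.2896 0.4604] grasp [ 0.5631 -0.233   0.1728] tip z 0.03283716174491175 t 28.95
```

Still free at tip z 33 mm. I'll go 8 mm further in slow steps.

Call:
jog_arm(plan="-0.0346 0 0.02 0 0 0 1; -0.0346 0 0.02 0 0 0 1; -0.0346 0 0.02 0 0 0 1; -0.0346 0 0.02 0 0 0 1; -0.0346 0 0.02 0 0 0 1; -0.0346 0 0.02 0 0 0 1; -0.0346 0 0.02 0 0 0 1; -0.0346 0 0.02 0 0 0 1; 0 0 0 0 0 0 1; 0 0 0 0 0 0 1")

```text
time_s: 29.95
tcp_pos: [0.5643, -0.2494, 0.1555]
ee_rot: [[0.036, -0.997, 0.063], [-0.498, -0.073, -0.864], [0.866, -0.0, -0.5]]
wrist_force: [-0.6, -0.3, -0.5]
gripper_width: 0.141
gripper_force: 30.0
```

```bash
python3 f.py
```

```text
F [ 0.0115 -0.1228 -0.3936] sd [0.3403 0.2878 0.4676] grasp [ 0.5631 -0.233   0.165 ] tip z 0.024960639558793407 t 30.45
```

Call:
jog_arm(plan="-0.0346 0 0.02 0 0 0 1; -0.0346 0 0.02 0 0 0 1; -0.0346 0 0.02 0 0 0 1; -0.0346 0 0.02 0 0 0 1; 0 0 0 0 0 0 1; 0 0 0 0 0 0 1; 0 0 0 0 0 0 1; 0 0 0 0 0 0 1; 0 0 0 0 0 0 1; 0 0 0 0 0 0 1")

```text
time_s: 31.45
tcp_pos: [0.5643, -0.2494, 0.1515]
ee_rot: [[0.036, -0.997, 0.063], [-0.499, -0.073, -0.864], [0.866, -0.0, -0.5]]
wrist_force: [0.3, 0.0, 1.8]
gripper_width: 0.136
gripper_force: 30.0
```

```bash
python3 f.py
```

```text
F [-0.4287 -0.3444  1.0711] sd [0.3462 0.4363 0.3889] grasp [ 0.5631 -0.233   0.1609] tip z 0.020932095489125002 t 31.95
```

Call:
jog_arm(plan="-0.052 0 0.03 0 0 0 1; 0 0 0 0 0 0 1; 0 0 0 0 0 0 1; 0.386 0 -0.223 0 0 0 1; 0.386 0 -0.223 0 0 0 1; 0.386 0 -0.223 0 0 0 1; 0.386 0 -0.223 0 0 0 1; 0.386 0 -0.223 0 0 0 1; 0.386 0 -0.223 0 0 0 1; 0.386 0 -0.223 0 0 0 1")

```text
time_s: 32.95
tcp_pos: [0.5642, -0.2493, 0.2289]
ee_rot: [[0.036, -0.997, 0.063], [-0.499, -0.073, -0.864], [0.866, -0.0, -0.5]]
wrist_force: [-0.8, -0.2, -0.4]
gripper_width: 0.143
gripper_force: 30.0
```

```bash
python3 f.py
```

```text
F [-0.282   0.0124 -0.9332] sd [0.3302 0.4049 0.6558] grasp [ 0.5631 -0.2329  0.2377] tip z 0.09767937049284525 t 33.45
```

Call:
jog_arm(plan="-0.416 0 0.24 0 0 0 1; -0.416 0 0.24 0 0 0 1; -0.416 0 0.24 0 0 0 1; -0.416 0 0.24 0 0 0 1; -0.416 0 0.24 0 0 0 1; -0.416 0 0.24 0 0 0 1; -0.0693 0 0.04 0 0 0 1; -0.0693 0 0.04 0 0 0 1; -0.0693 0 0.04 0 0 0 1; 0 0 0 0 0 0 1")

```text
time_s: 34.45
tcp_pos: [0.5644, -0.2495, 0.1505]
ee_rot: [[0.036, -0.997, 0.063], [-0.498, -0.073, -0.864], [0.866, -0.001, -0.499]]
wrist_force: [-0.0, 0.9, 2.0]
gripper_width: 0.138
gripper_force: 30.0
```

```bash
python3 f.py
```

```text
F [-0.3544  0.0089  1.8846] sd [0.5052 0.422  0.4411] grasp [ 0.5632 -0.233   0.1598] tip z 0.01982149473513467 t 34.95
```

Call:
jog_arm(plan="0 0 0 0 0 0 1; 0.386 0 -0.223 0 0 0 1; 0.386 0 -0.223 0 0 0 1; 0.386 0 -0.223 0 0 0 1; 0.386 0 -0.223 0 0 0 1; 0.386 0 -0.223 0 0 0 1; 0.386 0 -0.223 0 0 0 1; 0.386 0 -0.223 0 0 0 1; 0 0 0 0 0 0 1; 0 0 0 0 0 0 1")

```text
time_s: 35.95
tcp_pos: [0.5642, -0.2493, 0.228]
ee_rot: [[0.036, -0.997, 0.063], [-0.499, -0.073, -0.864], [0.866, -0.0, -0.5]]
wrist_force: [0.1, 0.2, -1.4]
gripper_width: 0.139
gripper_force: 30.0
```

Call:
jog_arm(plan="-0.416 0 0.24 0 0 0 1; -0.416 0 0.24 0 0 0 1; -0.416 0 0.24 0 0 0 1; -0.416 0 0.24 0 0 0 1; -0.416 0 0.24 0 0 0 1; -0.416 0 0.24 0 0 0 1; -0.0693 0 0.04 0 0 0 1; -0.0693 0 0.04 0 0 0 1; -0.0693 0 0.04 0 0 0 1; 0 0 0 0 0 0 1")

```text
time_s: 36.95
tcp_pos: [0.5644, -0.2494, 0.1505]
ee_rot: [[0.036, -0.997, 0.063], [-0.498, -0.073, -0.864], [0.866, -0.001, -0.499]]
wrist_force: [-0.2, -0.1, 1.5]
gripper_width: 0.145
gripper_force: 30.0
```

```bash
python3 f.py
```

```text
F [-0.4286  0.0421  1.6469] sd [0.5719 0.5469 0.4804] grasp [ 0.5632 -0.2329  0.1598] tip z 0.01979976207687073 t 37.45
```

Call:
jog_arm(plan="0.6236 0 -0.36 0 0 0 1; 0.6236 0 -0.36 0 0 0 1; 0.6236 0 -0.36 0 0 0 1; 0.6236 0 -0.36 0 0 0 1; 0.6236 0 -0.36 0 0 0 1; 0.6236 0 -0.36 0 0 0 1; 0.6236 0 -0.36 0 0 0 1; 0.6236 0 -0.36 0 0 0 1; 0.6236 0 -0.36 0 0 0 1; 0.6236 0 -0.36 0 0 0 1")

```text
time_s: 38.45
tcp_pos: [0.5642, -0.2491, 0.3294]
ee_rot: [[0.038, -0.997, 0.063], [-0.5, -0.074, -0.863], [0.865, 0.001, -0.501]]
wrist_force: [-0.1, 0.7, -1.3]
gripper_width: 0.138
gripper_force: 30.0
```

Call:
jog_arm(plan="-0.48 0.0633 -0.832 0 0 0 1; -0.48 0.0633 -0.832 0 0 0 1; -0.48 0.0633 -0.832 0 0 0 1; -0.48 0.0633 -0.832 0 0 0 1; -0.48 0.0633 -0.832 0 0 0 1; -0.48 0.0633 -0.832 0 0 0 1; 0 0 0 0 -1 0 1; 0 0 0 0 -1 0 1; 0 0 0 0 -1 0 1; 0 0 0 0 -1 0 1")

```text
time_s: 39.45
tcp_pos: [0.5445, -0.1052, 0.3295]
ee_rot: [[0.066, -0.997, 0.036], [-0.884, -0.075, -0.462], [0.464, -0.001, -0.886]]
wrist_force: [1.0, -1.3, -0.7]
gripper_width: 0.139
gripper_force: 30.0
```

Call:
jog_arm(plan="0 0 0 0 -1 0 1; 0 0 0 0 -1 0 1; 0 0 0 0 -1 0 1; 0 0 0 0 -1 0 1; 0 0 0 0 -1 0 1; 0 0 0 0 -1 0 1; 0 0 0 0 -1 0 1; 0 0 0 0 -0.25 0 1; 0 0 0 0 0 0 1; 0 0 0 0 0 0 1")

```text
time_s: 40.45
tcp_pos: [0.5443, -0.1064, 0.3292]
ee_rot: [[0.062, -0.997, -0.037], [-0.864, -0.072, 0.498], [-0.499, 0.001, -0.866]]
wrist_force: [0.4, -0.1, -0.8]
gripper_width: 0.141
gripper_force: 30.0
```

Run:
```python
from go import *
print(r.sense()["ee_rot"]);to([.5242,-.006,.10])
```

```text
[[ 0.0622 -0.9974 -0.0368]
 [-0.8641 -0.0723  0.4981]
 [-0.4994  0.0009 -0.8663]]
tcp [ 0.5443 -0.1064  0.3292] grasp [ 0.545  -0.1159  0.3457] target tcp [0.5235 0.0035 0.0835] world d [-0.0208  0.1099 -0.2457] 
 units shift [ 1.0578  0.5041 10.7349] turn [0. 0. 0.]
```

Call:
jog_arm(plan="0.106 0.0504 1 0 0 0 1; 0.106 0.0504 1 0 0 0 1; 0.106 0.0504 1 0 0 0 1; 0.106 0.0504 1 0 0 0 1; 0.106 0.0504 1 0 0 0 1; 0.106 0.0504 1 0 0 0 1; 0.106 0.0504 1 0 0 0 1; 0.106 0.0504 1 0 0 0 1; 0.106 0.0504 1 0 0 0 1; 0.106 0.0504 1 0 0 0 1")

```text
time_s: 41.45
tcp_pos: [0.5242, -0.004, 0.0999]
ee_rot: [[0.066, -0.997, -0.036], [-0.864, -0.076, 0.497], [-0.499, -0.002, -0.867]]
wrist_force: [-0.1, 0.5, -1.3]
gripper_width: 0.136
gripper_force: 30.0
```

```bash
python3 lev.py
```

```text
top yel 150 mean [0.5161 0.0978 0.1258] y [0.0531 0.1216] dir [-0.0578  0.995   0.082 ]
top post 0 0 0
top post 0 0 0
scene red 108 mean [ 0.5293 -0.0946  0.1208] y [-0.1433 -0.0473] dir [-0.1314  0.9912  0.0136]
scene yel 82 mean [0.5185 0.0855 0.1255] y [-0.0843  0.125 ] dir [-0.015   0.9778 -0.2092]
scene post 28 [0.5201 0.0326 0.0465] 0.0556311231514558
scene post 47 [ 0.5284 -0.0561  0.0501] 0.060626450465570914
tcp [ 0.5218 -0.0032  0.0979] grasp [ 0.5226 -0.0127  0.1143] target tcp [0.5232 0.0025 0.0456] world d [ 0.0014  0.0057 -0.0523] 
 units shift [ 0.8563 -0.086   1.922 ] turn [0. 0. 0.]
```

Call:
jog_arm(plan="0.125 -0.006 0.3 0 0 0 1; 0.125 -0.006 0.3 0 0 0 1; 0.125 -0.006 0.3 0 0 0 1; 0.125 -0.006 0.3 0 0 0 1; 0.125 -0.006 0.3 0 0 0 1; 0.125 -0.006 0.3 0 0 0 1; 0.02 0 0.06 0 0 0 1; 0.02 0 0.06 0 0 0 1; 0 0 0 0 0 0 1; 0 0 0 0 0 0 1")

```text
time_s: 42.55
tcp_pos: [0.5248, 0.0015, 0.0489]
ee_rot: [[0.063, -0.997, -0.036], [-0.864, -0.073, 0.499], [-0.5, -0.0, -0.866]]
wrist_force: [0.1, 1.0, -2.0]
gripper_width: 0.133
gripper_force: 30.0
```

```bash
python3 f.py; python3 lev.py
```

```text
F [-0.1349  0.6946 -0.9652] sd [0.3907 0.2897 0.3753] grasp [ 0.5255 -0.008   0.0654] tip z -0.0746413338158616 t 43.05
top yel 137 mean [0.5175 0.1035 0.0753] y [0.0564 0.1286] dir [-0.011   0.9987  0.0504]
top post 7 [0.5192 0.0738 0.0649] 0.06642807378536819
top post 0 0 0
scene red 112 mean [ 0.5357 -0.0931  0.078 ] y [-0.1393 -0.0428] dir [-0.1204  0.9925 -0.0184]
scene yel 97 mean [0.5225 0.0872 0.0778] y [-0.0817  0.1259] dir [-0.1188  0.964  -0.2379]
scene post 0 0 0
scene post 32 [ 0.5324 -0.057   0.0517] 0.060937195893093876
tcp [0.5248 0.0015 0.0488] grasp [ 0.5255 -0.008   0.0652] target tcp [0.5233 0.0025 0.0455] world d [-0.0015  0.001  -0.0032] 
 units shift [0.0269 0.0559 0.1328] turn [0. 0. 0.]
```

Call:
jog_arm(plan="0.0175 0.012 0.031 0 0 0 1; 0.0175 0.012 0.031 0 0 0 1; 0.0175 0.012 0.031 0 0 0 1; 0.0175 0.012 0.031 0 0 0 1; 0 0 0 0 0 0 1; 0 0 0 0 0 0 1; 0 0 0 0 0 0 1; 0 0 0 0 0 0 1; 0 0 0 0 0 0 1; 0 0 0 0 0 0 1")

```text
time_s: 44.15
tcp_pos: [0.5239, 0.0016, 0.0461]
ee_rot: [[0.064, -0.997, -0.036], [-0.863, -0.073, 0.499], [-0.5, -0.001, -0.866]]
wrist_force: [-0.6, 0.9, 5.6]
gripper_width: 0.139
gripper_force: 30.0
```

```bash
python3 f.py
```

```text
F [-0.6212  0.6642  5.4254] sd [0.3919 0.2973 0.4896] grasp [ 0.5246 -0.0079  0.0626] tip z -0.0774472947633056 t 44.65
```

Contact, with about 6 N of support from the rest. I'll release and retreat along the fingers.

Call:
jog_arm(plan="0 0 0 0 0 0 -1; 0 0 0 0 0 0 -1; 0 0 0 0 0 0 -1; 0 0 0 0 0 0 -1; 0 0 0 0 0 0 -1; 0 0 0 0 0 0 -1; 0 0 0 0 0 0 -1; 0 0 -0.2 0 0 0 -1; 0 0 -0.6 0 0 0 -1; 0 0 -1 0 0 0 -1")

```text
time_s: 45.65
tcp_pos: [0.5244, -0.0212, 0.0843]
ee_rot: [[0.062, -0.997, -0.039], [-0.864, -0.074, 0.499], [-0.5, 0.003, -0.866]]
wrist_force: [-0.3, -0.2, 0.1]
gripper_width: 0.951
gripper_force: 0.0
```

Call:
jog_arm(plan="0 0 -1 0 0 0 -1; 0 0 -1 0 0 0 -1; 0 0 -1 0 0 0 -1; 0 0 -1 0 0 0 -1; 0 0 -1 0 0 0 -1; 0 0 -0.5 0 0 0 -1; 0 0 0 0 0 0 -1; 0 0 0 0 0 0 -1; 0 0 0 0 0 0 -1; 0 0 0 0 0 0 -1")

```text
time_s: 46.65
tcp_pos: [0.5296, -0.089, 0.2021]
ee_rot: [[0.062, -0.997, -0.039], [-0.863, -0.073, 0.499], [-0.501, 0.002, -0.866]]
wrist_force: [0.3, 0.6, -0.2]
gripper_width: 1.002
gripper_force: 0.0
```

```bash
python3 lev.py
python3 - <<'E'
from h import *
print(r.sense()["wrist_force"],r.sense()["time_s"])
a=cv2.imread("pics/top_r.png")[130:270,190:330];b=cv2.imread("pics/scene_r.png")[170:310,180:320]
cv2.imwrite("pics/c3.png",cv2.resize(np.hstack([b,a]),None,fx=2.8,fy=2.8,interpolation=cv2.INTER_CUBIC))
E
```

```text
top red 117 mean [ 0.5253 -0.0141  0.0636] y [-0.0664  0.0364] dir [-0.0845  0.9964 -0.0026]
top yel 140 mean [0.5162 0.1028 0.0724] y [0.0532 0.1287] dir [-0.1153  0.9918  0.0552]
top post 24 [0.5203 0.0524 0.0578] 0.06397825506907995
top post 19 [ 0.5264 -0.051   0.0588] 0.06278672245782313
scene red 173 mean [ 0.5291 -0.0572  0.0635] y [-0.1399  0.0355] dir [-0.0848  0.9963 -0.0109]
scene yel 154 mean [0.5207 0.0887 0.0674] y [0.045  0.1239] dir [-0.0546  0.9932  0.1029]
scene post 28 [0.5261 0.0336 0.05  ] 0.0591278226459615
scene post 32 [ 0.5317 -0.0571  0.0521] 0.06138728431827334
tcp [ 0.5299 -0.0891  0.2024] grasp [ 0.5306 -0.0986  0.2189] target tcp [0.5233 0.0025 0.0456] world d [-0.0066  0.0916 -0.1569] 
 units shift [-0.0415 -0.0171  7.271 ] turn [0. 0. 0.]
[ 0.2576  0.1905 -0.5522] 46.75
```

View pics/c3.png

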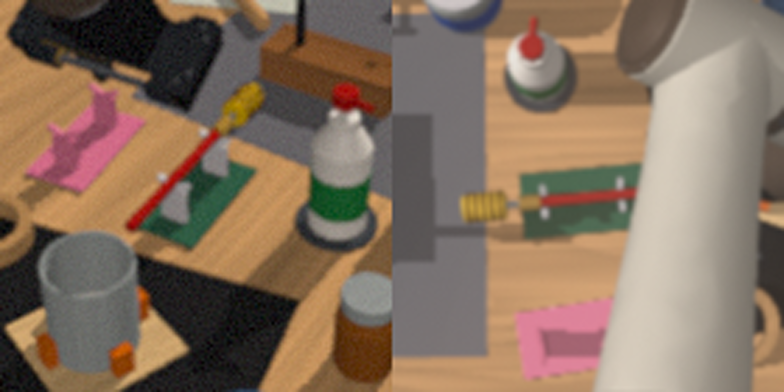

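The brush lies level in both notches, from handle end at crop (132,226) to tuft at (243,105). It is centred, the gripper is clear and the cap is up, so I am handing in.

```bash
python3 -c "
from station import r
print(r.finish_job())"
```

```text
the job is handed in; nothing more can be done
None
```

I handed the job in after about 47 s of robot time: nozzle pressed and sprung back, brush turned over on the rest, three strokes of the tin at about 5–7 mm of tuft give by wrist force, and brush laid back level and about centred in both notches; the hand-in call returned no verdict.

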